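Unlock and hold up the lap machine's guard

TASK

A colleague is about to change the lap disc of the grinding machine, so open its guard and hold it for them: push the black lock knob down and, still pushing, turn it a quarter turn clockwise (seen from above) so that its red latch arm swings clear of the guard, and let go of the knob. Then lift the guard by its black bar handle and hold it steady open at 60 degrees, at the red mark of the arc beside the hinge; it falls shut if let go, so finish still holding it by the handle. Leave the blue-capped jar, the tub of chips and the screwdriver where they are.

Things in the scene. Friction and masses are not known exactly. Their poses are not given: they have to be found in the camera images.
- machine: Fixed grey lapping machine, housing 300 (x) by 420 (y) by 100 mm high, round copper lap disc on its deck under the guard. Origin on the work surface; the housing runs x -150..150, y -200..220 mm from it. Its x axis points away from the robot to the hinge side, y left, z up; turned up to 0.3 rad about vertical. Lock knob axis at x -60, y -165 mm.
- lock_grip (a point): Grip point on the lock knob: on its vertical axis, 146.5 mm above the work surface when up, 14 mm below the knob's top. The knob is a black upright bar 16 mm thick, 44 mm long, 36 mm tall on a disc 42 mm wide, 8 mm thick, over a steel can. At lock_turn 0 the bar lies along the machine's y axis (pinch it along the machine's x).
- latch_tip (a point): Tip of the red latch arm of the lock knob, at its underside. The arm is 12 mm wide and 7 mm thick, sits at the knob's foot and turns with it; the tip is 66 mm from the knob's axis. At lock_turn 0 it points along the machine's +y, over the guard's side edge; at a quarter turn along +x, clear of it.
- lock_push (a joint): How far the lock knob is pushed down, 0 (up, sprung) to 0.008 m (bottomed). The spring takes about 5 N at the start, 9 N at the bottom. A key inside resists turning beyond about 0.05 rad unless the knob is pushed 5 mm or more (7 to 8 mm to be sure; twisting hard without the push forces the key, which is wrong); keep pushing until 1 rad or more is turned. Springs up when let go.
- lock_turn (a joint): Turn of the lock knob, clockwise seen from above: 0 = locked (latch arm over the guard), 1.57 rad = a quarter turn, stop at 1.6. The latch arm is clear of the guard from about 1.0 rad. It stays where it is left (friction 0.04 Nm).
- guard_hinge (a point): Middle of the guard's hinge line at the underside of the guard, 103 mm above the work surface, at x +120, y 0 in the machine's frame. The hinge line is parallel to the machine's y axis.
- guard (a joint): Opening angle of the guard: 0 = shut, level; grows as its robot-side edge lifts; 60 degrees = 1.047 rad; stop at 1.4. Clear panel 220 mm (hinge to robot-side edge) by 230 by 7 mm, yellow frame, 0.4 to 0.6 kg; it falls shut from any angle. Locked, it lifts at most about 0.05 rad. A steel arc beside the hinge (75 mm radius, machine y +122 mm) has a red mark at 60 degrees.
- guard_handle (a point): Black round bar, 12 mm thick, 116 mm long along the machine's y axis, on two steel posts 108 mm apart. Origin at the bar's middle. Guard shut: 190 mm from the hinge line towards the robot, 49 mm above it, 152 mm above the work surface, 42 mm above the guard's top face. The bar can turn between pinching pads, so a pinch from straight above can stay upright up to 60 degrees.
- paste_jar: Loose white jar with blue cap, 42 mm diameter, 45 mm tall, standing on the machine's deck to the left of the guard. Origin under its middle. Leave it alone.
- chip_tub: Loose white tub 120 by 100 by 55 mm full of dark stone chips, on the bench to the right of the machine. Origin under its middle. Leave it alone.
- screwdriver: Loose screwdriver with an orange handle about 200 mm long, lying on the bench to the left of the machine. Leave it alone.

How it is judged:
By the outcome, as a careful person would: the job done as asked, in the order asked, and still so for the second after the job is handed in, while the arm keeps its last pose, push and grip.
It also fails if it takes over 58 s, if anything falls off the work surface, if the arm or the gripper's body presses on something with over 40 N, if the wrist force passes 120 N, or if a joint passes its speed limit or range.

ROBOT

A 6-joint arm with a two-finger parallel gripper is mounted at the origin on the work surface. World frame = base frame: x ahead of the robot, y to its left, z up, the work surface at z = 0. Lengths are in m, angles in degrees, forces in N, time in s.
With the tool pointing down it reaches from about 0.4 to 0.825 m from the base axis. Payload 7 kg.
Tool frame: the origin (TCP) lies between the finger pads; the fingertips stand 19 mm ahead of it and the grasp point (between the pads) is the TCP (r.finger_overhang is the distance from the TCP to the fingertips, in m); z points along the fingers, y is the direction in which the jaws open and shut (so a half turn about z gives the same grasp; the last joint's range is limited). The gripper opens to 88 mm and grips with 3 to 60 N. Pads are 19 mm wide; open, the fingers measure 130 mm over their backs; the gripper's body (78 mm by 193 mm) begins 47 mm behind the grasp point.
Start: joints at [85.033, 20.546, 0.682, 0, -70.136, -16.507], TCP at [0.247, 0.628, 0.246] pointing down, gripper open.
Joint ranges: [-176.03, 176.03], [-82.01, 121.73], [-58.28, 71.71], [-173.87, 95.51], [-174.79, -0.11], [-173.66, 173.66]. Speed limits (degrees/s): [136.94, 136.94, 172.46, 180, 180, 180].

INTERFACE

Orientations are given as [roll, pitch, yaw] about the fixed x, y, z axes, in that order (R = Rz(yaw) Ry(pitch) Rx(roll)).
In Python, from plant import r, optics gives the robot as it stands. The module is installed in compiled form; this text tells all that it offers.
- The arm moves only by the tool step_arm, never from a script. Its argument "increments" is a list of rows, each an object of numbers: "tx", "ty", "tz": the shift along the world's x, y, z in mm; "ax", "ay", "az": the turn, a rotation vector about the world's x, y, z in degrees; "claw": the gripper command: -1 is shut, 1 is fully open, values between are in proportion. In form: [{"tx": .., "ty": .., "tz": .., "ax": .., "ay": .., "az": .., "claw": ..}, ...]. A call has 1 to 12 rows; each row shifts and turns the commanded pose from where the row before left it; what a row does not reach is not made up. A row lasts 1/10 s, in which the tool goes at most 50 mm and 8.59 degrees, less where a joint would pass 70% of its speed; a pose out of reach is approached as far as the arm can. A call with a gripper value outside its range is refused whole. The fingers move at their own pace and stop on an object; "newtons" is the grip in N (left out, the last holds). Time passes only in rows, so rows that do not move let the fingers close. It gives the time, the measured TCP pose, the force and the opening at its end, in the units of the state.
- r.get_state(): the state, without advancing time (a new reading comes with each control period).
- optics.capture(name): name is "scene" or "top" or "wrist"; returns a dict with "image" (420x560x3 uint8, blue, green, red), "depth" (420x560 float32, m along the optical axis (not along the pixel's ray), 0 where there is no reading), "fx", "fy", "cx", "cy" (pixels), "R" (3x3) and "t" (3): a world point X has camera coordinates R X + t. Camera axes: x right, y down, z forward; pixel columns grow to the right and rows downward; lengths in m; the calibration is good to about 2 mm. A picture is of the moment at which its call begins.
- r.close_job(): hands the job in, once; it reports no verdict.
The state is a dict: "time_s": time; "joints": joint angles; "qd": joint speeds; "joint_torque": joint torques, N m; "tcp_pos": TCP position; "eef_rot": TCP orientation; "contact_force": force on the tool from outside, world axes, zero at the start; "moment": the same for the moment, N m; "gripper_width": finger opening in m.
Only numpy, scipy, OpenCV 4.12 (cv2) and the standard library are available. Lean on these libraries where they do the work, as an engineer would, in place of code of your own. Each camera call takes 0.05 s, during which the arm holds its last target. There are 200 camera calls.

## Working session

There is one attempt and no reset: what is moved stays moved. The work goes in short steps, Python scripts to look and compute and a tool call to move; the robot and the scene stay as the last step left them, time stands still between calls to the robot, and variables do not carry over. Pictures are saved under pics/ and viewed, about 8 in all and at most 12, crops included, and the job is handed in when it is done.

Besides the shell and the picture viewer there is one more tool, called after "Call:" by a JSON object that holds its "fn" and its "kwargs". step_arm: Moves the arm, as the interface text tells. Its arguments: {"type":"object","properties":{"increments":{"type":"array","items":{"type":"object","properties":{"tx":{"type":"number"},"ty":{"type":"number"},"tz":{"type":"number"},"ax":{"type":"number"},"ay":{"type":"number"},"az":{"type":"number"},"claw":{"type":"number"}}}},"newtons":{"type":"number"}},"required":["increments"]}

```bash
mkdir -p pics; cat > h.py <<'E'
import numpy as np, cv2
from plant import r, optics
def snap(n,f):
    c=optics.capture(n); cv2.imwrite(f'pics/{f}.png',c['image']); np.savez(f'pics/{f}.npz',**c); return c
def px(c,u,v,k=1):
    d=c['depth'][v-k:v+k+1,u-k:u+k+1]; d=np.median(d[d>0]) if (d>0).any() else 0
    p=np.array([(u-c['cx'])/c['fx']*d,(v-c['cy'])/c['fy']*d,d]); return c['R'].T@(p-c['t'])
E
python3 - <<'E'
from h import *
a=snap('scene','s0'); b=snap('top','t0'); print(r.get_state())
for c in (a,b): print(c['fx'],c['R'].round(3).tolist(),c['t'])
E
```

```text
{'time_s': 0.1, 'joints': array([ 8.50325077e+01,  2.05858906e+01,  6.37713333e-01, -1.79550557e-02,
       -7.01348240e+01, -1.65071740e+01]), 'qd': array([ 0.08544614, -0.05804494,  0.1585963 ,  0.16868317,  0.02890378,
        0.08668709]), 'joint_torque': array([-2.18581285e-03, -5.84163201e+01,  2.93749791e+01,  7.01555282e+00,
        1.01801095e-02, -4.25611256e-05]), 'tcp_pos': array([0.24697861, 0.62774518, 0.24472197]), 'eef_rot': array([ 1.79915623e+02, -7.40167597e-03, -2.14807744e+01]), 'contact_force': array([-0.85546218, -1.01605281, -0.27308233]), 'moment': array([ 0.06326933, -0.04083832, -0.02809527]), 'gripper_width': 0.08742717733653338}
403.56412063331214 [[-0.441, 0.897, -0.018], [0.642, 0.302, -0.705], [-0.627, -0.323, -0.709]] [ 0.21815123 -0.27682752  1.66851202]
453.31159486551417 [[0.0, -1.0, -0.003], [-0.986, 0.0, -0.165], [0.165, 0.003, -0.986]] [0.06589557 0.57590772 1.6664159 ]
```

View pics/t0.png

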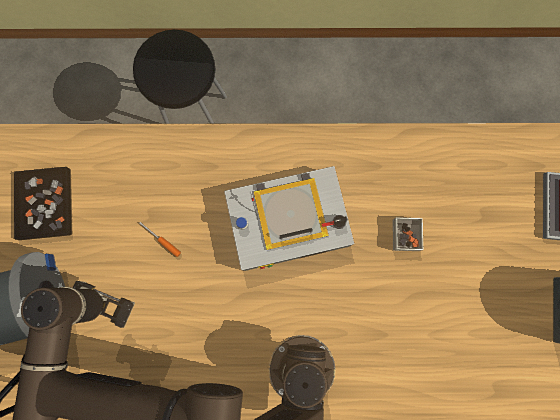

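View pics/s0.png

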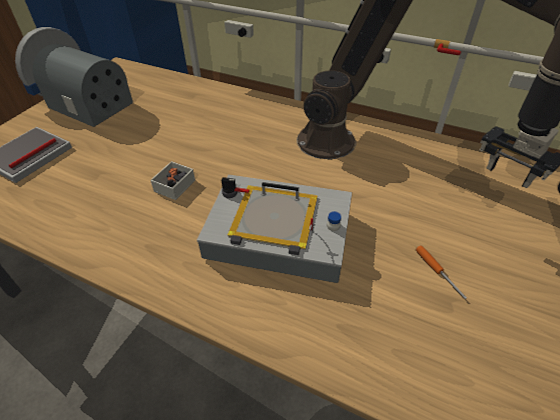

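The top view shows the machine with its knob at about (339,221), the handle bar at (296,234) and the jar at (241,223). In the scene view the knob is at (229,186) and the handle at (281,187). I'll fit the machine pose from depth.

```bash
cat >> h.py <<'E'
def cloud(c):
    v,u=np.mgrid[0:420,0:560]; d=c['depth']; P=np.stack([(u-c['cx'])/c['fx']*d,(v-c['cy'])/c['fy']*d,d],-1)
    return (P-c['t'])@c['R']
E
python3 - <<'E'
from h import *
for n in ('t0','s0'):
    c=dict(np.load(f'pics/{n}.npz')); W=cloud(c); ok=c['depth']>0
    m=ok&(W[...,0]>.3)&(W[...,0]<.9)&(abs(W[...,1])<.35)&(W[...,2]>.085)&(W[...,2]<.125)
    k,l,st,_=cv2.connectedComponentsWithStats(m.astype(np.uint8)); i=1+st[1:,4].argmax(); m=l==i
    p=W[m]; print(n,m.sum(),cv2.minAreaRect(p[:,:2].astype(np.float32)*1000), np.median(p[:,2]))
    t=ok&(W[...,2]>.135)&(W[...,2]<.18)&(W[...,0]>.35)&(W[...,0]<.75)&(abs(W[...,1])<.3)
    k,l,st,_=cv2.connectedComponentsWithStats(t.astype(np.uint8))
    for j in range(1,k):
        if st[j,4]>8: q=W[l==j]; print(st[j],q.mean(0).round(4),q.min(0).round(3),q.max(0).round(3), cv2.minAreaRect(q[:,:2].astype(np.float32)*1000))
E
```

```text
t0 8914 ((551.8277587890625, 46.49906921386719), (302.2342224121094, 421.8641662597656), 13.163668632507324) 0.10429022584067352
[251 191   3   8  11] [0.6169 0.1767 0.1749] [0.605 0.173 0.169] [0.631 0.179 0.179] ((617.9801025390625, 177.30311584472656), (25.40184211730957, 4.44602108001709), 18.59576416015625)
[253 201   3   9  13] [0.5849 0.1702 0.1509] [0.574 0.167 0.135] [0.597 0.173 0.167] ((585.2107543945312, 170.28216552734375), (23.887100219726562, 4.2961106300354), 11.363664627075195)
[236 217  11  11  94] [0.5246 0.215  0.1451] [0.506 0.198 0.135] [0.544 0.234 0.156] ((524.91552734375, 215.84768676757812), (36.07019805908203, 37.24494934082031), 89.75215148925781)
[334 217  13   7  66] [ 0.5306 -0.135   0.1582] [ 0.521 -0.157  0.136] [ 0.541 -0.115  0.167] ((531.239501953125, -135.14471435546875), (15.710320472717285, 42.44994354248047), 12.156869888305664)
[280 228  33  11 112] [0.4847 0.0218 0.1577] [ 0.467 -0.035  0.148] [0.502 0.077 0.169] ((485.2650146484375, 21.536540985107422), (12.719305038452148, 115.13134765625), 12.825477600097656)
s0 9688 ((550.4895629882812, 4
[... 158 characters left out ...]
.157  0.135] [ 0.543 -0.112  0.166] ((532.4828491210938, -134.6763153076172), (19.339740753173828, 42.97748565673828), 16.29979133605957)
[262 182  37  13 162] [0.4873 0.0233 0.1542] [ 0.47  -0.033  0.135] [0.506 0.08  0.162] ((486.6354064941406, 22.820831298828125), (15.909728050231934, 115.20956420898438), 13.1730318069458)
[328 211  14  13 131] [0.5281 0.2178 0.1442] [0.507 0.198 0.135] [0.545 0.236 0.149] ((526.410400390625, 216.63558959960938), (39.17164993286133, 35.767547607421875), 76.66090393066406)
[310 221   4   9  28] [0.6092 0.1776 0.1704] [0.577 0.171 0.135] [0.632 0.183 0.18 ] ((604.3591918945312, 175.86203002929688), (56.21617889404297, 7.376447677612305), 12.969250679016113)
```

Machine yaw is about 13.1°, origin (553.5, 37.4) mm. The predicted handle (485, 21.5) and knob (532, -136) match the measured blobs. I'll move above the knob.

Call:
{"fn": "step_arm", "kwargs": {"increments": [{"tx":15.8,"ty":-42.4,"az":-3,"claw":1},{"tx":15.8,"ty":-42.4,"az":-3},{"tx":15.8,"ty":-42.4,"az":-3},{"tx":15.8,"ty":-42.4,"az":-3},{"tx":15.8,"ty":-42.4,"az":-3},{"tx":15.8,"ty":-42.4,"az":-3},{"tx":15.8,"ty":-42.4,"az":-3},{"tx":15.8,"ty":-42.4,"az":-3},{"tx":15.8,"ty":-42.4,"az":-3},{"tx":15.8,"ty":-42.4,"az":-3},{"tx":15.8,"ty":-42.4,"az":-3},{"tx":15.8,"ty":-42.4,"az":-3}]}}

```text
$.increments[0]: bad value
```

Call:
{"fn": "step_arm", "kwargs": {"increments": [{"tx":15.8,"ty":-42.4,"az":-4},{"tx":15.8,"ty":-42.4,"az":-4},{"tx":15.8,"ty":-42.4,"az":-3},{"tx":15.8,"ty":-42.4,"az":-3},{"tx":15.8,"ty":-42.4,"az":-3},{"tx":15.8,"ty":-42.4,"az":-2.4},{"tx":0},{"tx":0},{"tx":0}]}}

```text
$.increments[0]: bad value
```

```bash
python3 - <<'E'
from h import *
c=snap('wrist','w1'); s=r.get_state(); print(s); print(c['fx'],c['R'].round(3).tolist(),c['t'])
E
```

```text
{'time_s': 0.15, 'joints': array([ 8.50352650e+01,  2.05835113e+01,  6.44916534e-01, -1.52405078e-02,
       -7.01363796e+01, -1.65054953e+01]), 'qd': array([-0.02988763, -0.13595409,  0.17094838,  0.12680222,  0.05041779,
       -0.05399121]), 'joint_torque': array([-6.72851329e-04, -5.83276570e+01,  2.93290508e+01,  7.00114042e+00,
        8.80940119e-03, -1.02956619e-04]), 'tcp_pos': array([0.24696923, 0.62781193, 0.24481211]), 'eef_rot': array([ 1.79924044e+02, -7.56434422e-03, -2.14754131e+01]), 'contact_force': array([ 0.31981214,  0.66332104, -0.29177263]), 'moment': array([-0.02652667,  0.01168469,  0.02317221]), 'gripper_width': 0.08744441000000418}
342.4843240681843 [[-0.366, -0.931, 0.002], [-0.9, 0.355, 0.255], [-0.238, 0.091, -0.967]] [ 0.67422671 -0.03231945  0.38993684]
```

View pics/w1.png

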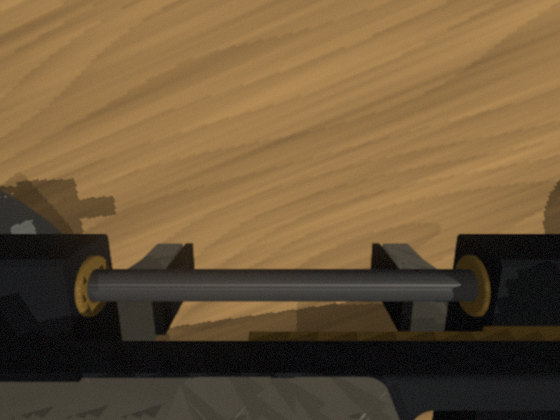

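The arm hadn't moved: both calls were refused. The wrist view shows only bench, with the fingers at about (160,290) and (410,290). The rows probably need every key.

Call:
{"fn": "step_arm", "kwargs": {"increments": [{"tx":15.8,"ty":-42.4,"tz":0,"ax":0,"ay":0,"az":-3,"claw":1},{"tx":15.8,"ty":-42.4,"tz":0,"ax":0,"ay":0,"az":-3,"claw":1},{"tx":15.8,"ty":-42.4,"tz":0,"ax":0,"ay":0,"az":-3,"claw":1},{"tx":15.8,"ty":-42.4,"tz":0,"ax":0,"ay":0,"az":-3,"claw":1},{"tx":15.8,"ty":-42.4,"tz":0,"ax":0,"ay":0,"az":-3,"claw":1},{"tx":15.8,"ty":-42.4,"tz":0,"ax":0,"ay":0,"az":-3,"claw":1},{"tx":15.8,"ty":-42.4,"tz":0,"ax":0,"ay":0,"az":-3,"claw":1},{"tx":15.8,"ty":-42.4,"tz":0,"ax":0,"ay":0,"az":-3,"claw":1},{"tx":15.8,"ty":-42.4,"tz":0,"ax":0,"ay":0,"az":-3,"claw":1},{"tx":15.8,"ty":-42.4,"tz":0,"ax":0,"ay":0,"az":-3,"claw":1}]}}

```text
time_s: 1.15
tcp_pos: [0.4052, 0.2023, 0.2457]
eef_rot: [-180.0, 0.0, -51.6]
contact_force: [1.5, 0.2, -0.0]
gripper_width: 0.0876
```

Call:
{"fn": "step_arm", "kwargs": {"increments": [{"tx":14.1,"ty":-37.6,"tz":0,"ax":0,"ay":0,"az":-2.8,"claw":1},{"tx":14.1,"ty":-37.6,"tz":0,"ax":0,"ay":0,"az":-2.8,"claw":1},{"tx":14.1,"ty":-37.6,"tz":0,"ax":0,"ay":0,"az":-2.8,"claw":1},{"tx":14.1,"ty":-37.6,"tz":0,"ax":0,"ay":0,"az":-2.8,"claw":1},{"tx":14.1,"ty":-37.6,"tz":0,"ax":0,"ay":0,"az":-2.8,"claw":1},{"tx":14.1,"ty":-37.6,"tz":0,"ax":0,"ay":0,"az":-2.8,"claw":1},{"tx":14.1,"ty":-37.6,"tz":0,"ax":0,"ay":0,"az":-2.8,"claw":1},{"tx":14.1,"ty":-37.6,"tz":0,"ax":0,"ay":0,"az":-2.8,"claw":1},{"tx":14.1,"ty":-37.6,"tz":0,"ax":0,"ay":0,"az":-2.8,"claw":1},{"tx":0,"ty":0,"tz":0,"ax":0,"ay":0,"az":0,"claw":1},{"tx":0,"ty":0,"tz":0,"ax":0,"ay":0,"az":0,"claw":1}]}}

```text
time_s: 2.25
tcp_pos: [0.5317, -0.1352, 0.2448]
eef_rot: [179.9, 0.0, -76.8]
contact_force: [0.1, 0.5, 0.4]
gripper_width: 0.0876
```

```bash
python3 - <<'E'
from h import *
c=snap('wrist','w2'); s=r.get_state(); print(s['joints'],s['tcp_pos'],s['eef_rot'])
W=cloud(c); ok=c['depth']>0; v=np.mgrid[0:420,0:560][0]
m=ok&(abs(W[...,0]-.532)<.04)&(abs(W[...,1]+.136)<.04)&(W[...,2]>.15)&(W[...,2]<.168)
p=W[m]; print(len(p)); print(cv2.minAreaRect(p[:,:2].astype(np.float32)*1000),np.median(p[:,2]))
E
```

```text
[ 6.27896101e+00  8.68842689e+00 -1.54103489e+01 -1.87501389e-02
 -6.59537158e+01  7.01628833e+00] [ 0.5316014  -0.13435779  0.2451052 ] [ 1.79949991e+02  2.33998188e-02 -7.67124089e+01]
1433
((531.6985473632812, -135.77041625976562), (15.466251373291016, 44.29542922973633), 13.319839477539062) 0.16023306588714809
```

View pics/w2.png

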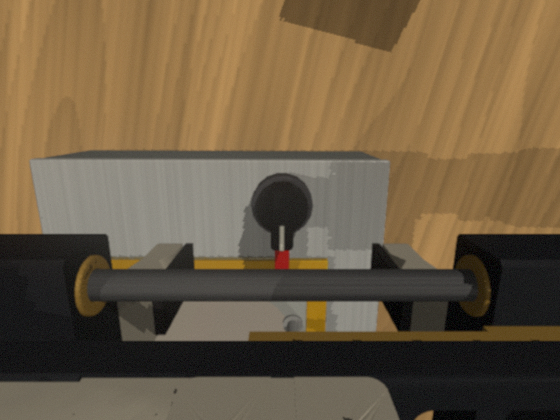

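The wrist view shows the knob at (281,205) with the red latch over the yellow frame at (282,260). Depth gives the knob axis at (531.7, -135.8) and the bar at 13.3°. I'll descend and grip.

Call:
{"fn": "step_arm", "kwargs": {"increments": [{"tx":0,"ty":-1.2,"tz":-20,"ax":0,"ay":0,"az":0,"claw":1},{"tx":0,"ty":0,"tz":-20,"ax":0,"ay":0,"az":0,"claw":0.2},{"tx":0,"ty":0,"tz":-20,"ax":0,"ay":0,"az":0,"claw":0.2},{"tx":0,"ty":0,"tz":-20,"ax":0,"ay":0,"az":0,"claw":0.2},{"tx":0,"ty":0,"tz":-13,"ax":0,"ay":0,"az":0,"claw":0.2},{"tx":0,"ty":0,"tz":-5.5,"ax":0,"ay":0,"az":0,"claw":0.2},{"tx":0,"ty":0,"tz":0,"ax":0,"ay":0,"az":0,"claw":0.2},{"tx":0,"ty":0,"tz":0,"ax":0,"ay":0,"az":0,"claw":0.2}], "newtons": 40}}

```text
time_s: 3.1
tcp_pos: [0.5325, -0.1353, 0.1479]
eef_rot: [-179.9, -0.0, -76.6]
contact_force: [-0.4, -0.7, -0.1]
gripper_width: 0.0528
```

Call:
{"fn": "step_arm", "kwargs": {"increments": [{"tx":0,"ty":0,"tz":0,"ax":0,"ay":0,"az":0,"claw":-1},{"tx":0,"ty":0,"tz":0,"ax":0,"ay":0,"az":0,"claw":-1},{"tx":0,"ty":0,"tz":0,"ax":0,"ay":0,"az":0,"claw":-1},{"tx":0,"ty":0,"tz":0,"ax":0,"ay":0,"az":0,"claw":-1},{"tx":0,"ty":0,"tz":0,"ax":0,"ay":0,"az":0,"claw":-1},{"tx":0,"ty":0,"tz":0,"ax":0,"ay":0,"az":0,"claw":-1},{"tx":0,"ty":0,"tz":0,"ax":0,"ay":0,"az":0,"claw":-1},{"tx":0,"ty":0,"tz":0,"ax":0,"ay":0,"az":0,"claw":-1}], "newtons": 40}}

```text
time_s: 3.9
tcp_pos: [0.5321, -0.1355, 0.1471]
eef_rot: [-180.0, -0.0, -76.7]
contact_force: [0.1, -0.6, 1.2]
gripper_width: 0.0158
```

Call:
{"fn": "step_arm", "kwargs": {"increments": [{"tx":0,"ty":0,"tz":-2.5,"ax":0,"ay":0,"az":0,"claw":-1},{"tx":0,"ty":0,"tz":-2.5,"ax":0,"ay":0,"az":0,"claw":-1},{"tx":0,"ty":0,"tz":-2.5,"ax":0,"ay":0,"az":0,"claw":-1},{"tx":0,"ty":0,"tz":-0.8,"ax":0,"ay":0,"az":0,"claw":-1},{"tx":0,"ty":0,"tz":0,"ax":0,"ay":0,"az":0,"claw":-1},{"tx":0,"ty":0,"tz":0,"ax":0,"ay":0,"az":0,"claw":-1}]}}

```text
time_s: 4.5
tcp_pos: [0.5321, -0.1355, 0.1394]
eef_rot: [-180.0, -0.0, -76.7]
contact_force: [-2.7, 1.3, 7.5]
gripper_width: 0.0157
```

Call:
{"fn": "step_arm", "kwargs": {"increments": [{"tx":0,"ty":0,"tz":-1,"ax":0,"ay":0,"az":0,"claw":-1},{"tx":0,"ty":0,"tz":0,"ax":0,"ay":0,"az":0,"claw":-1},{"tx":0,"ty":0,"tz":0,"ax":0,"ay":0,"az":0,"claw":-1}]}}

```text
time_s: 4.8
tcp_pos: [0.5321, -0.1356, 0.139]
eef_rot: [-180.0, -0.0, -76.6]
contact_force: [-4.7, 3.5, 12.1]
gripper_width: 0.0157
```

```bash
python3 - <<'E'
from h import *
F=[];Z=[]
for n in ('wrist',)*3:
    c=snap(n,'w3'); s=r.get_state(); F.append(s['contact_force']); Z.append(s['tcp_pos']); 
print(np.mean(F,0),np.mean(Z,0),s['moment'])
W=cloud(c); m=(c['depth']>0)&(abs(W[...,0]-.532)<.026)&(abs(W[...,1]+.136)<.03)&(W[...,2]>.135)&(W[...,2]<.168)
print(m.sum(),np.percentile(W[m][:,2],[50,80,90,95,99]))
E
```

```text
[-4.66306665  1.68899355 12.71125534] [ 0.53212691 -0.13554658  0.13901488] [ 0.81957811  1.71904894 -0.08668274]
4096 [0.15207184 0.1534919  0.16596353 0.16646755 0.16711444]
```

The knob has bottomed: its top dropped 8 mm and the force is 12.7 N. Now I'll turn it clockwise while pushing.

Call:
{"fn": "step_arm", "kwargs": {"increments": [{"tx":0,"ty":0,"tz":0,"ax":0,"ay":0,"az":-5,"claw":-1},{"tx":0,"ty":0,"tz":0,"ax":0,"ay":0,"az":-5,"claw":-1},{"tx":0,"ty":0,"tz":0,"ax":0,"ay":0,"az":-5,"claw":-1},{"tx":0,"ty":0,"tz":0,"ax":0,"ay":0,"az":-5,"claw":-1},{"tx":0,"ty":0,"tz":0,"ax":0,"ay":0,"az":-5,"claw":-1},{"tx":0,"ty":0,"tz":0,"ax":0,"ay":0,"az":-5,"claw":-1},{"tx":0,"ty":0,"tz":0,"ax":0,"ay":0,"az":-5,"claw":-1},{"tx":0,"ty":0,"tz":0,"ax":0,"ay":0,"az":-5,"claw":-1},{"tx":0,"ty":0,"tz":0,"ax":0,"ay":0,"az":-5,"claw":-1}]}}

```text
time_s: 5.85
tcp_pos: [0.5324, -0.1356, 0.139]
eef_rot: [-179.9, 0.0, -121.8]
contact_force: [-3.0, 1.7, 11.6]
gripper_width: 0.0161
```

Call:
{"fn": "step_arm", "kwargs": {"increments": [{"tx":0,"ty":0,"tz":0,"ax":0,"ay":0,"az":-5,"claw":-1},{"tx":0,"ty":0,"tz":0,"ax":0,"ay":0,"az":-5,"claw":-1},{"tx":0,"ty":0,"tz":0,"ax":0,"ay":0,"az":-5,"claw":-1},{"tx":0,"ty":0,"tz":0,"ax":0,"ay":0,"az":-5,"claw":-1},{"tx":0,"ty":0,"tz":0,"ax":0,"ay":0,"az":-5,"claw":-1},{"tx":0,"ty":0,"tz":0,"ax":0,"ay":0,"az":-5,"claw":-1},{"tx":0,"ty":0,"tz":0,"ax":0,"ay":0,"az":-5,"claw":-1},{"tx":0,"ty":0,"tz":0,"ax":0,"ay":0,"az":-5,"claw":-1},{"tx":0,"ty":0,"tz":0,"ax":0,"ay":0,"az":-5,"claw":-1},{"tx":0,"ty":0,"tz":0,"ax":0,"ay":0,"az":0,"claw":-1},{"tx":0,"ty":0,"tz":0,"ax":0,"ay":0,"az":0,"claw":-1}]}}

```text
time_s: 6.95
tcp_pos: [0.5327, -0.1358, 0.139]
eef_rot: [-179.9, 0.1, -166.6]
contact_force: [-2.5, -0.6, 10.4]
gripper_width: 0.0158
```

Call:
{"fn": "step_arm", "kwargs": {"increments": [{"tx":0,"ty":0,"tz":0,"ax":0,"ay":0,"az":-0.5,"claw":-1},{"tx":0,"ty":0,"tz":4,"ax":0,"ay":0,"az":0,"claw":-1},{"tx":0,"ty":0,"tz":4,"ax":0,"ay":0,"az":0,"claw":-1},{"tx":0,"ty":0,"tz":0,"ax":0,"ay":0,"az":0,"claw":0},{"tx":0,"ty":0,"tz":0,"ax":0,"ay":0,"az":0,"claw":0},{"tx":0,"ty":0,"tz":0,"ax":0,"ay":0,"az":0,"claw":0},{"tx":0,"ty":0,"tz":0,"ax":0,"ay":0,"az":0,"claw":0},{"tx":0,"ty":0,"tz":20,"ax":0,"ay":0,"az":0,"claw":0},{"tx":0,"ty":0,"tz":35,"ax":0,"ay":0,"az":0,"claw":0},{"tx":0,"ty":0,"tz":35,"ax":0,"ay":0,"az":0,"claw":0},{"tx":0,"ty":0,"tz":0,"ax":0,"ay":0,"az":0,"claw":0}]}}

```text
time_s: 8.05
tcp_pos: [0.5342, -0.1357, 0.2402]
eef_rot: [-179.9, 0.4, -167.1]
contact_force: [0.6, -0.3, 0.1]
gripper_width: 0.0438
```

Call:
{"fn": "step_arm", "kwargs": {"increments": [{"tx":-5,"ty":15.7,"tz":0,"ax":0,"ay":0,"az":8.5,"claw":0},{"tx":-5,"ty":15.7,"tz":0,"ax":0,"ay":0,"az":8.5,"claw":0},{"tx":-5,"ty":15.7,"tz":0,"ax":0,"ay":0,"az":8.5,"claw":0},{"tx":-5,"ty":15.7,"tz":0,"ax":0,"ay":0,"az":8.5,"claw":0},{"tx":-5,"ty":15.7,"tz":0,"ax":0,"ay":0,"az":8.5,"claw":0},{"tx":-5,"ty":15.7,"tz":0,"ax":0,"ay":0,"az":8.5,"claw":0},{"tx":-5,"ty":15.7,"tz":0,"ax":0,"ay":0,"az":8.5,"claw":0},{"tx":-5,"ty":15.7,"tz":0,"ax":0,"ay":0,"az":8.5,"claw":0},{"tx":-4,"ty":15.7,"tz":0,"ax":0,"ay":0,"az":8.5,"claw":0},{"tx":-3,"ty":15.7,"tz":0,"ax":0,"ay":0,"az":8.5,"claw":0},{"tx":0,"ty":0,"tz":0,"ax":0,"ay":0,"az":5,"claw":0},{"tx":0,"ty":0,"tz":0,"ax":0,"ay":0,"az":0,"claw":0}]}}

```text
time_s: 9.25
tcp_pos: [0.4845, 0.0219, 0.235]
eef_rot: [179.9, 0.0, -77.1]
contact_force: [-0.0, -0.2, -0.3]
gripper_width: 0.0438
```

```bash
python3 - <<'E'
from h import *
c=snap('wrist','w4'); d=snap('scene','s4'); s=r.get_state(); print(s['joints'],s['tcp_pos'],s['eef_rot'])
cv2.imwrite('pics/m4.png',np.hstack([cv2.resize(c['image'],(400,300)),cv2.resize(d['image'][140:290,180:380],(400,300))]))
W=cloud(c); m=(c['depth']>0)&(abs(W[...,0]-.486)<.04)&(abs(W[...,1]-.022)<.075)&(W[...,2]>.142)&(W[...,2]<.168)
p=W[m]; print(m.sum(),p.mean(0),cv2.minAreaRect(p[:,:2].astype(np.float32)*1000),np.percentile(p[:,2],[5,50,95]))
E
```

```text
[ 2.58077932e+01  2.89606661e+00 -2.33936910e+01 -1.25309743e-02
 -6.37609668e+01 -1.31363360e+01] [0.484722   0.02143369 0.23521969] [ 1.79948049e+02 -5.87356850e-04 -7.73340877e+01]
2409 [0.48843319 0.00752857 0.15648576] ((485.14813232421875, 22.395343780517578), (11.896440505981445, 116.83895111083984), 12.574946403503418) [0.15313833 0.15690572 0.15848498]
```

View pics/m4.png

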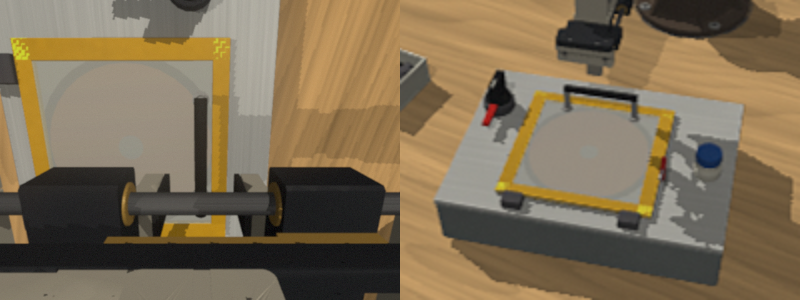

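The latch arm now points to the hinge side, clear of the guard (right crop, red at about (490,112)), and the bar lies between the fingers. Bar centre (485.1, 22.4), z 152. Descend and grip.

Call:
{"fn": "step_arm", "kwargs": {"increments": [{"tx":0.5,"ty":0.7,"tz":-20,"ax":0,"ay":0,"az":0.3,"claw":0},{"tx":0,"ty":0,"tz":-20,"ax":0,"ay":0,"az":0,"claw":0},{"tx":0,"ty":0,"tz":-20,"ax":0,"ay":0,"az":0,"claw":0},{"tx":0,"ty":0,"tz":-15,"ax":0,"ay":0,"az":0,"claw":0},{"tx":0,"ty":0,"tz":-8,"ax":0,"ay":0,"az":0,"claw":0},{"tx":0,"ty":0,"tz":0,"ax":0,"ay":0,"az":0,"claw":0},{"tx":0,"ty":0,"tz":0,"ax":0,"ay":0,"az":0,"claw":-1},{"tx":0,"ty":0,"tz":0,"ax":0,"ay":0,"az":0,"claw":-1},{"tx":0,"ty":0,"tz":0,"ax":0,"ay":0,"az":0,"claw":-1},{"tx":0,"ty":0,"tz":0,"ax":0,"ay":0,"az":0,"claw":-1},{"tx":0,"ty":0,"tz":0,"ax":0,"ay":0,"az":0,"claw":-1},{"tx":0,"ty":0,"tz":0,"ax":0,"ay":0,"az":0,"claw":-1}], "newtons": 30}}

```text
time_s: 10.55
tcp_pos: [0.4855, 0.0222, 0.1531]
eef_rot: [-180.0, 0.0, -76.9]
contact_force: [-3.2, -0.5, 3.4]
gripper_width: 0.0112
```

```bash
python3 - <<'E'
import numpy as np
t=np.radians(np.arange(0,61,5)); c,s=np.cos(np.radians(13.1)),np.sin(np.radians(13.1))
x=-190*np.cos(t)+49*np.sin(t); z=190*np.sin(t)+49*np.cos(t)
print(np.diff(np.c_[x*c,x*s,z],axis=0).round(1)); print(((x[-1]-x[0])*c,(x[-1]-x[0])*s,z[-1]-z[0]))
E
```

```text
[[ 4.9  1.1 16.4]
 [ 6.2  1.5 15.9]
 [ 7.6  1.8 15.3]
 [ 8.8  2.1 14.5]
 [10.   2.3 13.7]
 [11.1  2.6 12.7]
 [12.2  2.8 11.7]
 [13.1  3.1 10.5]
 [14.   3.3  9.3]
 [14.7  3.4  8. ]
 [15.3  3.6  6.7]
 [15.9  3.7  5.3]]
(np.float64(133.8586254781297), np.float64(31.149877918523615), np.float64(140.04482671904333))
```

Call:
{"fn": "step_arm", "kwargs": {"increments": [{"tx":2.4,"ty":0.5,"tz":8.2,"ax":0,"ay":0,"az":0,"claw":-1},{"tx":2.5,"ty":0.6,"tz":8.2,"ax":0,"ay":0,"az":0,"claw":-1},{"tx":3,"ty":0.7,"tz":8,"ax":0,"ay":0,"az":0,"claw":-1},{"tx":3.2,"ty":0.8,"tz":7.9,"ax":0,"ay":0,"az":0,"claw":-1},{"tx":3.7,"ty":0.9,"tz":7.7,"ax":0,"ay":0,"az":0,"claw":-1},{"tx":3.9,"ty":0.9,"tz":7.6,"ax":0,"ay":0,"az":0,"claw":-1},{"tx":4.3,"ty":1,"tz":7.3,"ax":0,"ay":0,"az":0,"claw":-1},{"tx":4.5,"ty":1.1,"tz":7.2,"ax":0,"ay":0,"az":0,"claw":-1},{"tx":0,"ty":0,"tz":0,"ax":0,"ay":0,"az":0,"claw":-1}]}}

```text
time_s: 11.45
tcp_pos: [0.5124, 0.0284, 0.2158]
eef_rot: [179.9, -0.0, -76.9]
contact_force: [-7.5, -1.2, -0.8]
gripper_width: 0.011
```

Call:
{"fn": "step_arm", "kwargs": {"increments": [{"tx":4.9,"ty":1.1,"tz":6.9,"ax":0,"ay":0,"az":0,"claw":-1},{"tx":5.1,"ty":1.2,"tz":6.8,"ax":0,"ay":0,"az":0,"claw":-1},{"tx":5.5,"ty":1.3,"tz":6.4,"ax":0,"ay":0,"az":0,"claw":-1},{"tx":5.6,"ty":1.3,"tz":6.3,"ax":0,"ay":0,"az":0,"claw":-1},{"tx":6,"ty":1.4,"tz":5.9,"ax":0,"ay":0,"az":0,"claw":-1},{"tx":6.2,"ty":1.4,"tz":5.8,"ax":0,"ay":0,"az":0,"claw":-1},{"tx":6.5,"ty":1.5,"tz":5.3,"ax":0,"ay":0,"az":0,"claw":-1},{"tx":6.6,"ty":1.6,"tz":5.2,"ax":0,"ay":0,"az":0,"claw":-1},{"tx":0,"ty":0,"tz":0,"ax":0,"ay":0,"az":0,"claw":-1}]}}

```text
time_s: 12.35
tcp_pos: [0.5588, 0.039, 0.2665]
eef_rot: [179.9, -0.1, -76.8]
contact_force: [-16.1, 0.1, 14.9]
gripper_width: 0.011
```

Call:
{"fn": "step_arm", "kwargs": {"increments": [{"tx":7,"ty":1.6,"tz":4.7,"ax":0,"ay":0,"az":0,"claw":-1},{"tx":7,"ty":1.7,"tz":4.6,"ax":0,"ay":0,"az":0,"claw":-1},{"tx":7.3,"ty":1.7,"tz":4,"ax":0,"ay":0,"az":0,"claw":-1},{"tx":7.4,"ty":1.7,"tz":4,"ax":0,"ay":0,"az":0,"claw":-1},{"tx":7.6,"ty":1.8,"tz":3.4,"ax":0,"ay":0,"az":0,"claw":-1},{"tx":7.7,"ty":1.8,"tz":3.3,"ax":0,"ay":0,"az":0,"claw":-1},{"tx":7.9,"ty":1.8,"tz":2.7,"ax":0,"ay":0,"az":0,"claw":-1},{"tx":8,"ty":1.9,"tz":2.6,"ax":0,"ay":0,"az":0,"claw":-1},{"tx":0,"ty":0,"tz":0,"ax":0,"ay":0,"az":0,"claw":-1},{"tx":0,"ty":0,"tz":0,"ax":0,"ay":0,"az":0,"claw":-1},{"tx":0,"ty":0,"tz":0,"ax":0,"ay":0,"az":0,"claw":-1}]}}

```text
time_s: 13.45
tcp_pos: [0.6202, 0.0531, 0.2949]
eef_rot: [-179.9, -0.1, -76.9]
contact_force: [-3.4, -0.7, 6.1]
gripper_width: 0.0111
```

```bash
python3 - <<'E'
from h import *
d=snap('scene','s5'); s=r.get_state(); print(s['contact_force'],s['moment'],s['tcp_pos'],s['eef_rot'])
cv2.imwrite('pics/m5.png',cv2.resize(d['image'][110:290,170:390],(792,648))[:600])
M=np.radians(13.1);Rm=np.array([[np.cos(M),-np.sin(M),0],[np.sin(M),np.cos(M),0],[0,0,1]])
p=(s['tcp_pos']*1000-[553.5,37.4,103])@Rm-[120,0,0]; print('hinge frame',p,'angle',np.degrees(np.arctan2(p[2],-p[0])-np.arctan2(49,190)),np.hypot(p[0],p[2]))
W=(cloud(d)*1000-[553.5,37.4,103])@Rm-[120,0,0]
# panel plane points (yellow frame sides)
hsv=cv2.cvtColor(d['image'],cv2.COLOR_BGR2HSV); y=(cv2.inRange(hsv,(18,150,90),(32,255,255))>0)&(d['depth']>0)&(abs(W[...,1])<125)&(W[...,2]>15)&(W[...,2]<230)&(abs(W[...,0])<140)
q=W[y]; print(len(q))
for f in range(3):
    a=np.polyfit(q[:,2],q[:,0],1); e=q[:,0]-np.polyval(a,q[:,2]); q=q[abs(e)<2*e.std()]
print('frame angle',np.degrees(np.arctan2(1,-a[0])),a,e.std(),len(q))
E
```

```text
[-3.11948392 -1.31016873  6.16156611] [-0.54514305  1.59594777  0.00349321] [0.62015953 0.05310173 0.29486799] [-1.79861223e+02 -6.54673344e-02 -7.68577335e+01]
hinge frame [-5.15164012e+01  1.84633984e-01  1.91867989e+02] angle 60.50942853299149 198.6636977417505
1284
frame angle 60.208430077498534 [-0.57251003  8.41800146] 1.8103269116359455 1165
```

View pics/m5.png

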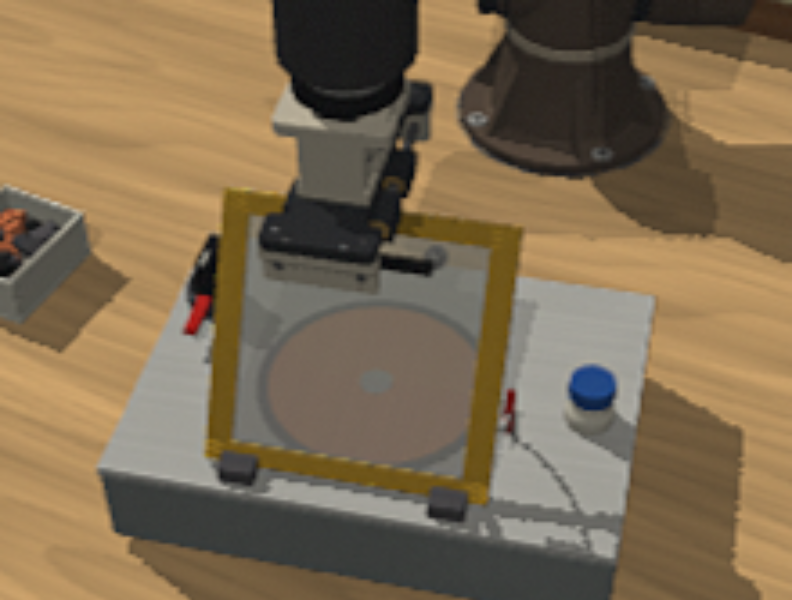

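The guard stands open at the red mark (510,400), the gripper is on the bar (410,265) and the latch is clear. The frame fit gives 60.2° and the TCP geometry 60.5°. I'll let it settle briefly, then hand in.

Call:
{"fn": "step_arm", "kwargs": {"increments": [{"tx":0,"ty":0,"tz":0,"ax":0,"ay":0,"az":0,"claw":-1},{"tx":0,"ty":0,"tz":0,"ax":0,"ay":0,"az":0,"claw":-1},{"tx":0,"ty":0,"tz":0,"ax":0,"ay":0,"az":0,"claw":-1},{"tx":0,"ty":0,"tz":0,"ax":0,"ay":0,"az":0,"claw":-1},{"tx":0,"ty":0,"tz":0,"ax":0,"ay":0,"az":0,"claw":-1},{"tx":0,"ty":0,"tz":0,"ax":0,"ay":0,"az":0,"claw":-1},{"tx":0,"ty":0,"tz":0,"ax":0,"ay":0,"az":0,"claw":-1},{"tx":0,"ty":0,"tz":0,"ax":0,"ay":0,"az":0,"claw":-1}]}}

```text
time_s: 14.3
tcp_pos: [0.6201, 0.0531, 0.2949]
eef_rot: [-179.9, -0.1, -76.9]
contact_force: [-4.1, -2.3, 6.3]
gripper_width: 0.0106
```

```bash
python3 - <<'E'
from h import *
s=r.get_state(); print(s['tcp_pos'],s['contact_force'],s['gripper_width']); print(r.close_job())
E
```

```text
[0.62011026 0.05306795 0.29486432] [-4.10041284 -2.2569152   6.30995293] 0.01061931504917169
the job is handed in; nothing more can be done
None
```

The guard is open at about 60° and the arm is still holding it by the bar handle. The job was handed in at about 14.3 s of the 58 s allowed.

- **Lock knob:** I pushed it to the bottom (its top dropped 8 mm, about 12 N), turned it about 90° clockwise while pushing, and let go. A picture afterwards showed the red latch arm pointing to the hinge side, clear of the guard.
- **Guard:** I lifted it with an upright pinch on the bar at 30 N. The last checks gave 60.2° from the yellow frame in the depth image and 60.5° from the arm's position. The pose did not change over the last second. The force reading at the end was about 8 N, and the highest I saw during the lift was about 22 N.
- **Other objects:** The gripper went nowhere near the jar, tub or screwdriver. The jar looks in place in the last picture. I did not re-measure any of the three.
- **Disagreements:** The two angle checks differ by 0.3°. The arm stood about 2 to 3 mm higher than the plan for exactly 60°. The first two move calls were refused because rows need every key, and nothing moved then.

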